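# Find the empty caddy cell and push its flap open

## Robot

A 7-joint arm with a two-finger parallel gripper is mounted at the origin on the work surface. World frame = base frame: x ahead of the robot, y to its left, z up, the work surface at z = 0. Lengths are in m, angles in rad, forces in N, time in s.
With the tool pointing down it reaches from about 0.4 to 0.925 m from the base axis. Payload 5.6 kg.
Tool frame: the origin (TCP) lies on the mounting face of the last link; the fingertips stand env.tip_reach ahead of it and the grasp point (between the pads) lies 155 mm ahead of it (env.tip_reach is the distance from the TCP to the fingertips, in m); y points along the fingers, z is the direction in which the jaws open and shut, and the axes are right-handed (so a half turn about y gives the same grasp; the last joint's range is limited). The gripper opens to 85 mm and grips with 20 to 120 N. Pads are 22 mm wide; open, the fingers measure 114 mm over their backs; the gripper's body (76 mm by 85 mm) begins 54 mm behind the grasp point. The pads swing forward as they close: fully open they stand 13 mm farther back than shut.
Start: joints at [-1.292, 0.468, -0.012, 1.603, 0.006, 1.071, -0.056], TCP at [0.206, 0.617, 0.405] pointing down, gripper open.
Joint ranges: [-2.53, 2.53], [-0.31, 2.02], [-1.57, 1.55], [0.28, 2.44], [-1.29, 4.43], [0.15, 1.84], [-2.92, 2.92]. Speed limits (rad/s): [2.57, 2.57, 3.14, 3.14, 3.14, 3.14, 3.14].

## Interface

Orientations are given as a unit quaternion [w, x, y, z].
In Python, from bench import env, snapshot, calibration gives the robot as it stands. The module is installed in compiled form; this text tells all that it offers.
- The arm moves only by the tool step_arm, never from a script. Its arguments are lists of equal length, an entry for each row: "gripper": the gripper's target within -1 to 1 (fully open at 1, half-way at 0, shut at -1); "translation": the shift along the world's x, y, z in m, a list of three; "turn": the turn about the world's z in degrees. In form: {"gripper": [gripper, ...], "translation": [[tx, ty, tz], ...], "turn": [turn, ...]}. A call has 1 to 5 rows; each row shifts and turns the commanded pose from where the row before left it; what a row does not reach is not made up. A row lasts 1/8 s, in which the tool goes at most 62.5 mm and 10.7 degrees, less where a joint would pass 70% of its speed; a pose out of reach is approached as far as the arm can. A call with a gripper value outside its range is refused whole. The fingers move at their own pace and stop on an object; "newtons" is the grip in N (left out, the last holds). Time passes only in rows, so rows that do not move let the fingers close. It gives the time, the measured TCP pose, the force and the opening at its end, in the units of the state.
- env.state(): the state, without advancing time (a new reading comes with each control period).
- snapshot(name): name is "scene" or "top" or "wrist"; returns (picture, depth): 420x560x3 uint8, blue, green, red; 420x560 float32, m along the optical axis (not along the pixel's ray), 0 where there is no reading.
- calibration(name): a dict with "fx", "fy", "cx", "cy" (pixels), "k1" (the pictures are not rectified: a ray, as slopes to the right and down, at radius r is drawn at 1 + k1 r^2 times it, then the intrinsics apply), "R" (3x3) and "t" (3): a world point X has camera coordinates R X + t. Camera axes: x right, y down, z forward; pixel columns grow to the right and rows downward; lengths in m; the calibration is good to about 2 mm. A picture is of the moment at which its call begins: read the wrist's pose just before it. calibration takes no time and is no camera call; for the wrist camera it gives the pose at the moment of the call.
- env.finish_job(): hands the job in, once; it reports no verdict.
The state is a dict: "time_s": time; "joints": joint angles; "qvel": joint speeds; "tau": joint torques, N m; "position": TCP position; "tcp_rot": TCP orientation; "wrist_force": force on the tool from outside, world axes, zero at the start; "moment": the same for the moment, N m; "grip_width": finger opening in m.
Only numpy, scipy, OpenCV 4.12 (cv2) and the standard library are available. Lean on these libraries where they do the work, as an engineer would, in place of code of your own. Each camera call takes 0.05 s, during which the arm holds its last target. There are 200 camera calls.

## Task

The clipper will soon be put away in the caddy, but three of its four covered cells are packed full and their flaps hardly give. Press the flaps with a fingertip, on the part towards the robot, to find the one that rocks, without forcing those that resist, then push that flap well past 45 degrees open and leave it standing open. Do not pick up or shift the clipper, cup, hair pick or soap dish.

Things in the scene. Friction and masses are not known exactly. Their poses are not given: they have to be found in the camera images.
- caddy: White enamel box fixed to the vanity, 104 x 330 x 85 mm (its own x, y, z), origin at the centre of its underside, x away from the robot (turned up to 0.3 rad). Four cells in a row along y, inside 92 x 74 mm, floor at 4 mm, centres at y = -120, -40, 40, 120 mm, walls 6 mm, each closed by an identical light wooden flap flush with the rim. A steel loop on each end.
- flap1 (a joint): Tilt (rad) of the flap at the right end (-y). 0 = shut; grows as its robot-side part sinks and its far part rises; stop at 1.2, does not tip the other way. Pivot along caddy y at caddy x = 21, z = 82.5 mm; stiff (0.07 N m: 1.5 to 2 N of push 45 mm from it), so it stays where left. Over a full cell it stops after about 0.03 rad (2 mm at its edge); over the empty cell it goes on to 1.2.
- flap2 (a joint): Tilt (rad) of the flap at the second place from the right (-y) end. 0 = shut; grows as its robot-side part sinks and its far part rises; stop at 1.2, does not tip the other way. Pivot along caddy y at caddy x = 21, z = 82.5 mm; stiff (0.07 N m: 1.5 to 2 N of push 45 mm from it), so it stays where left. Over a full cell it stops after about 0.03 rad (2 mm at its edge); over the empty cell it goes on to 1.2.
- flap3 (a joint): Tilt (rad) of the flap at the second place from the left (+y) end. 0 = shut; grows as its robot-side part sinks and its far part rises; stop at 1.2, does not tip the other way. Pivot along caddy y at caddy x = 21, z = 82.5 mm; stiff (0.07 N m: 1.5 to 2 N of push 45 mm from it), so it stays where left. Over a full cell it stops after about 0.03 rad (2 mm at its edge); over the empty cell it goes on to 1.2.
- flap4 (a joint): Tilt (rad) of the flap at the left end (+y). 0 = shut; grows as its robot-side part sinks and its far part rises; stop at 1.2, does not tip the other way. Pivot along caddy y at caddy x = 21, z = 82.5 mm; stiff (0.07 N m: 1.5 to 2 N of push 45 mm from it), so it stays where left. Over a full cell it stops after about 0.03 rad (2 mm at its edge); over the empty cell it goes on to 1.2.
- flap1_press (a point): Point on the top face of the flap at the right end (-y), on its middle line, 50 mm from the pivot towards the robot, where it is pressed; it moves with the flap. Shut: caddy x = -29 mm, z = 85 mm. The flap is 90 mm (caddy x) x 71 mm (y) x 5 mm, reaching from 66 mm on the robot's side of the pivot to 24 mm beyond it.
- flap2_press (a point): Point on the top face of the flap at the second place from the right (-y) end, on its middle line, 50 mm from the pivot towards the robot, where it is pressed; it moves with the flap. Shut: caddy x = -29 mm, z = 85 mm. The flap is 90 mm (caddy x) x 71 mm (y) x 5 mm, reaching from 66 mm on the robot's side of the pivot to 24 mm beyond it.
- flap3_press (a point): Point on the top face of the flap at the second place from the left (+y) end, on its middle line, 50 mm from the pivot towards the robot, where it is pressed; it moves with the flap. Shut: caddy x = -29 mm, z = 85 mm. The flap is 90 mm (caddy x) x 71 mm (y) x 5 mm, reaching from 66 mm on the robot's side of the pivot to 24 mm beyond it.
- flap4_press (a point): Point on the top face of the flap at the left end (+y), on its middle line, 50 mm from the pivot towards the robot, where it is pressed; it moves with the flap. Shut: caddy x = -29 mm, z = 85 mm. The flap is 90 mm (caddy x) x 71 mm (y) x 5 mm, reaching from 66 mm on the robot's side of the pivot to 24 mm beyond it.
- cup: Clear plastic cup, 68 mm wide, 85 mm tall, loose, behind the caddy; origin under its centre. Bystander.
- dish: Grey ceramic soap dish with a bar of soap in it, 85 x 120 x 30 mm, loose, in front of the caddy; origin under its centre. Bystander.
- pick: Wooden hair pick lying flat, 60 x 171 x 8 mm, long along its y, loose, in front of the caddy; origin near its middle, on the underside. Bystander.
- clipper: Steel hair clipper lying down, 44 x 148 x 37 mm, long along its y, loose, behind the caddy; origin near its middle, on the underside. Bystander.

How it is judged:
By the outcome, as a careful person would: the job done as asked, in the order asked, and still so for the second after the job is handed in, with the robot touching nothing.
It also fails if it takes over 45 s, if anything falls off the work surface, if the arm or the gripper's body presses on something with over 40 N, if the wrist force passes 120 N, or if a joint passes its speed limit or range.

## Working session

There is one attempt and no reset: what is moved stays moved. The work goes in short steps, Python scripts to look and compute and a tool call to move; the robot and the scene stay as the last step left them, time stands still between calls to the robot, and variables do not carry over. Pictures are saved under pics/ and viewed, about 8 in all and at most 12, crops included, and the job is handed in when it is done.

Besides the shell and the picture viewer there is one more tool, called after "Emit:" in YAML: its name, and indented under it one key for each argument. step_arm: Moves the arm, as the interface text tells. Its arguments: {"type":"object","properties":{"gripper":{"type":"array","items":{"type":"number"}},"translation":{"type":"array","items":{"type":"array","items":{"type":"number"}}},"turn":{"type":"array","items":{"type":"number"}},"newtons":{"type":"number"}},"required":["gripper","translation","turn"]}

```bash
mkdir -p pics; cat > h.py <<'E'
import numpy as np, cv2
from bench import env, snapshot, calibration
def pts(name,depth,c=None):
    c=c or calibration(name)
    v,u=np.mgrid[0:420,0:560].astype(float)
    K=np.array([[c['fx'],0,c['cx']],[0,c['fy'],c['cy']],[0,0,1.]])
    n=cv2.undistortPoints(np.stack([u.ravel(),v.ravel()],1)[:,None],K,np.array([c['k1'],0,0,0.]))[:,0]
    d=depth.ravel()
    P=np.c_[n*d[:,None],d]
    return ((P-np.array(c['t']))@np.array(c['R'])).reshape(420,560,3)
E
python3 - <<'E'
from h import *
s=env.state();print(s,env.tip_reach)
p,d=snapshot('top');np.save('top.npy',d);cv2.imwrite('pics/top.png',p)
P=pts('top',d);np.save('topP.npy',P)
p2,d2=snapshot('scene');cv2.imwrite('pics/scene.png',p2)
m=(abs(P[...,2]-.085)<.008)&(d>0)
n,l,st,ce=cv2.connectedComponentsWithStats(m.astype(np.uint8))
for i in range(1,n):
    if st[i,4]>100:
        q=P[l==i];print(st[i],q.mean(0),cv2.minAreaRect((q[:,:2]*1000).astype(np.float32)))
E
```

```text
{'time_s': 0.0, 'joints': array([-1.29202136,  0.46842148, -0.01157388,  1.60365758,  0.00601858,
        1.07137755, -0.05632691]), 'qvel': array([ 0.00096113, -0.00094963,  0.0006731 , -0.0003986 ,  0.0002563 ,
        0.00220615,  0.00011817]), 'tau': array([ 3.17574950e-04, -5.32396746e+01,  2.17786134e-02, -2.51293963e+01,
        1.15490603e-02,  8.13061197e-03, -3.72411478e-06]), 'position': array([0.20554423, 0.61637675, 0.40369522]), 'tcp_rot': array([-0.69732322,  0.69861371, -0.11336092,  0.11326305]), 'wrist_force': array([-0.67542712, -0.57494589,  0.54381227]), 'moment': array([ 0.01875577, -0.04029764,  0.09786906]), 'grip_width': 0.08517874142692146} 0.1734
[333 119  38  37 271] [ 0.70365055 -0.11655833  0.08238846] ((700.5657958984375, -114.64127349853516), (66.90127563476562, 66.24730682373047), 74.78752136230469)
[  236   166   200   104 11193] [ 0.55769292 -0.07872551  0.08386516] ((559.2217407226562, -80.24897766113281), (105.13973999023438, 330.185546875), 12.697282791137695)
```

View pics/top.png

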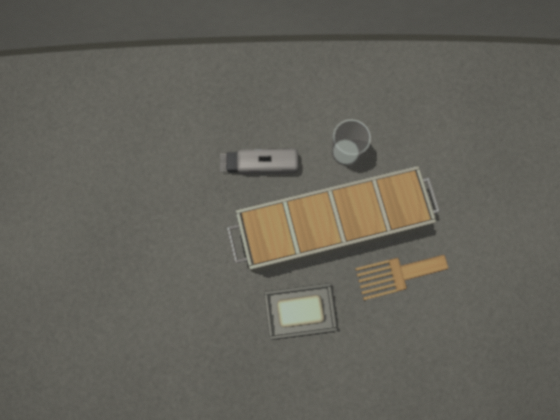

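View pics/scene.png

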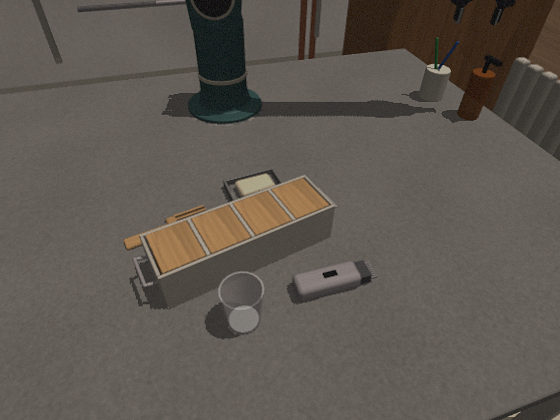

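The caddy sits at about (0.559, -0.080) with a yaw of 12.7°. In the top view the flaps run from (405,200), flap1, to (268,233), flap4. All four look shut. I'll shut the jaws and go over flap4 first.

Emit:
step_arm:
  gripper: [-1,-1,-1,-1,-1]
  translation:
    - [0.027,-0.053,0]
    - [0.027,-0.053,0]
    - [0.027,-0.053,0]
    - [0.027,-0.053,0]
    - [0.027,-0.053,0]
  turn: [3,3,3,3,3]
  newtons: 20

```text
time_s: 0.72
position: [0.3412, 0.3497, 0.4045]
tcp_rot: [-0.707, 0.707, -0.021, 0.021]
wrist_force: [0.9, -0.3, 0.7]
grip_width: -0.0003
```

Emit:
step_arm:
  gripper: [-1,-1,-1,-1,-1]
  translation:
    - [0.027,-0.053,0]
    - [0.027,-0.053,0]
    - [0.027,-0.053,-0.01]
    - [0.027,-0.053,-0.01]
    - [0.027,-0.053,-0.02]
  turn: [3,3,3,3,4]

```text
time_s: 1.35
position: [0.4763, 0.0852, 0.365]
tcp_rot: [0.703, -0.703, -0.079, 0.077]
wrist_force: [0.5, 0.7, 0.4]
grip_width: -0.0
```

Emit:
step_arm:
  gripper: [-1,-1,-1,-1,-1]
  translation:
    - [0.028,-0.054,0]
    - [0,0,-0.04]
    - [0,0,-0.04]
    - [0,0,-0.01]
    - [0,0,0]
  turn: [0,0,0,0,0]

```text
time_s: 1.98
position: [0.5035, 0.033, 0.2747]
tcp_rot: [-0.703, 0.703, 0.077, -0.078]
wrist_force: [-0.3, 0.1, 0.6]
grip_width: -0.0001
```

```bash
python3 - <<'E'
from h import *
s=env.state();print(s['position'],s['wrist_force'],s['moment'])
p,d=snapshot('wrist');cv2.imwrite('pics/w1.png',p)
E
```

```text
[0.50353075 0.03295652 0.27471475] [-0.27150211  0.08216204  0.60136699] [ 0.00438194 -0.0639452   0.03106736]
```

View pics/w1.png

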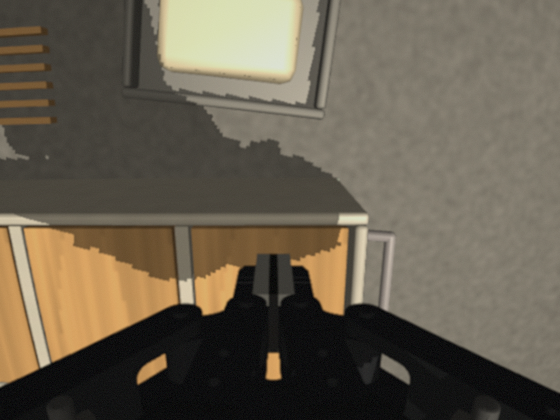

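The wrist view shows the shut fingertips at about (272,260), centred over flap4, which spans columns 192–350. I'll lower gently.

Emit:
step_arm:
  gripper: [-1,-1,-1,-1,-1]
  translation:
    - [0,-0.002,-0.012]
    - [0,0,-0.001]
    - [0,0,-0.001]
    - [0,0,-0.001]
    - [0,0,0]
  turn: [0,0,0,0,0]

```text
time_s: 2.65
position: [0.5035, 0.0309, 0.2599]
tcp_rot: [0.703, -0.703, -0.077, 0.077]
wrist_force: [0.3, -0.4, -0.5]
grip_width: -0.0
```

Emit:
step_arm:
  gripper: [-1,-1,-1]
  translation:
    - [0,0,-0.001]
    - [0,0,-0.001]
    - [0,0,0]
  turn: [0,0,0]

```text
time_s: 3.02
position: [0.5035, 0.0309, 0.2578]
tcp_rot: [0.703, -0.703, -0.077, 0.077]
wrist_force: [0.1, 0.2, 0.9]
grip_width: -0.0002
```

Emit:
step_arm:
  gripper: [-1,-1]
  translation:
    - [0,0,-0.001]
    - [0,0,0]
  turn: [0,0]

```text
time_s: 3.28
position: [0.5036, 0.0308, 0.2573]
tcp_rot: [0.703, -0.703, -0.077, 0.077]
wrist_force: [-1.8, -0.3, 7.1]
grip_width: -0.0001
```

At 0.2573 the push rises to 7 N, so flap4 has resisted after about 1 mm. I'll lift off and go to flap3.

Emit:
step_arm:
  gripper: [-1,-1,-1,-1,-1]
  translation:
    - [0,0,0.012]
    - [0.009,-0.039,0]
    - [0.009,-0.039,0]
    - [0,0,-0.009]
    - [0,0,0]
  turn: [0,0,0,0,0]

```text
time_s: 3.9
position: [0.5211, -0.0467, 0.2593]
tcp_rot: [0.703, -0.703, -0.077, 0.078]
wrist_force: [-0.2, -0.3, 0.6]
grip_width: -0.0
```

Emit:
step_arm:
  gripper: [-1,-1,-1]
  translation:
    - [0,0,-0.001]
    - [0,0,-0.001]
    - [0,0,0]
  turn: [0,0,0]

```text
time_s: 4.28
position: [0.5216, -0.0465, 0.2579]
tcp_rot: [0.703, -0.703, -0.078, 0.078]
wrist_force: [-0.6, 0.4, 1.0]
grip_width: 0.0001
```

Emit:
step_arm:
  gripper: [-1,-1]
  translation:
    - [0,0,-0.001]
    - [0,0,0]
  turn: [0,0]

```text
time_s: 4.53
position: [0.5216, -0.047, 0.2568]
tcp_rot: [0.703, -0.703, -0.078, 0.077]
wrist_force: [0.5, 0.3, 1.2]
grip_width: -0.0002
```

Emit:
step_arm:
  gripper: [-1,-1]
  translation:
    - [0,0,-0.001]
    - [0,0,0]
  turn: [0,0]

```text
time_s: 4.78
position: [0.5216, -0.0472, 0.2557]
tcp_rot: [-0.703, 0.703, 0.077, -0.077]
wrist_force: [0.2, 0.4, 1.5]
grip_width: -0.0
```

Emit:
step_arm:
  gripper: [-1,-1,-1]
  translation:
    - [0,0,-0.001]
    - [0,0,-0.001]
    - [0,0,0]
  turn: [0,0,0]

```text
time_s: 5.15
position: [0.5215, -0.0473, 0.2537]
tcp_rot: [-0.703, 0.703, 0.077, -0.077]
wrist_force: [0.1, -0.3, 1.4]
grip_width: 0.0
```

Flap3 has sunk about 5 mm at only ~1.4 N, so it is the one that rocks. I'll push down and towards the pivot.

Emit:
step_arm:
  gripper: [-1,-1,-1,-1,-1]
  translation:
    - [0.003,0.0007,-0.006]
    - [0.003,0.0007,-0.006]
    - [0.003,0.0007,-0.006]
    - [0.003,0.0007,-0.006]
    - [0,0,0]
  turn: [0,0,0,0,0]

```text
time_s: 5.78
position: [0.5339, -0.0441, 0.2292]
tcp_rot: [0.703, -0.703, -0.077, 0.077]
wrist_force: [-0.3, -0.8, 0.5]
grip_width: 0.0002
```

Emit:
step_arm:
  gripper: [-1,-1,-1,-1,-1]
  translation:
    - [0.003,0.0007,-0.001]
    - [0.003,0.0007,-0.001]
    - [0.002,0.0005,-0.001]
    - [0.002,0.0005,0]
    - [0,0,0]
  turn: [0,0,0,0,0]

```text
time_s: 6.4
position: [0.5436, -0.0419, 0.2268]
tcp_rot: [0.703, -0.703, -0.077, 0.077]
wrist_force: [-1.7, -0.9, -0.7]
grip_width: -0.0
```

Emit:
step_arm:
  gripper: [-1,-1,-1,-1,-1]
  translation:
    - [-0.01,-0.0023,0.002]
    - [-0.003,-0.0007,0.03]
    - [0,0,0.05]
    - [-0.03,-0.007,0.05]
    - [-0.05,-0.01,0.03]
  turn: [0,0,0,0,0]

```text
time_s: 7.02
position: [0.4507, -0.0621, 0.3916]
tcp_rot: [-0.703, 0.703, 0.08, -0.075]
wrist_force: [0.3, -0.4, 1.2]
grip_width: 0.0001
```

Emit:
step_arm:
  gripper: [-1,-1,-1,-1,-1]
  translation:
    - [0,0.055,0.01]
    - [0,0.055,0.01]
    - [0,0.055,0]
    - [-0.01,0.055,0]
    - [-0.01,0.05,0]
  turn: [0,0,0,0,0]

```text
time_s: 7.65
position: [0.4298, 0.2098, 0.4095]
tcp_rot: [0.703, -0.702, -0.078, 0.077]
wrist_force: [0.7, 0.7, 0.1]
grip_width: -0.0002
```

```bash
python3 - <<'E'
from h import *
s=env.state();print(s['position'],s['wrist_force'],s['time_s'])
p,d=snapshot('top');P=pts('top',d)
p2,d2=snapshot('scene');P2=pts('scene',d2)
cv2.imwrite('pics/after.png',np.hstack([cv2.resize(p[90:350,190:470],(400,371)),cv2.resize(p2[120:380,100:380],(400,371))]))
a=.2216;R=np.array([[np.cos(a),np.sin(a)],[-np.sin(a),np.cos(a)]])
for Q,dd in((P,d),(P2,d2)):
    q=Q.reshape(-1,3)[dd.ravel()>0]
    c=(q[:,:2]-[.559,-.080])@R.T*1000; z=q[:,2]*1000
    for i,y in enumerate([-120,-40,40,120]):
        m=(abs(c[:,1]-y)<25)&(abs(c[:,0])<44)
        if i==2:
            for x in range(-44,44,8):
                k=m&(abs(c[:,0]-x)<4);print(x,k.sum(),np.median(z[k]) if k.any() else None)
        else: print('flap',i+1,np.median(z[m]),z[m].min(),z[m].max())
p0=cv2.imread('pics/top.png');D=cv2.absdiff(p0,p).max(2)>25
n,l,st,ce=cv2.connectedComponentsWithStats(D.astype(np.uint8));print(st[1:][st[1:,4]>15])
E
```

```text
[0.42979087 0.20976754 0.40947924] [0.7141845  0.73373952 0.07619267] 7.65
flap 1 84.07828888884558 54.95056034011484 88.78953218744799
flap 2 84.15344171609252 54.52397057914518 88.66618040993936
-44 0 None
-36 91 9.226930532752071
-28 120 9.058734489392169
-20 115 9.083406346979727
-12 170 26.78132657709049
-4 157 41.99321336837711
4 161 56.40343312071466
12 176 70.58573211343244
20 179 84.64174408298459
28 178 98.52103520565555
36 45 101.87670742060993
flap 4 83.57013544052347 54.99953039348715 88.07383156622888
flap 1 85.22477915205364 82.74204118175876 87.83463844503973
flap 2 85.31187932425554 82.19552881865418 88.7461616480601
-44 12 37.151146094165156
-36 0 None
-28 0 None
-20 25 10.491175697131064
-12 15 11.202507420473314
-4 32 32.963896161206804
4 44 46.21345661421847
12 47 62.22890128371133
20 45 76.04509165805588
28 75 92.55552099396417
36 79 103.1078354589225
flap 4 84.8887225566826 82.27507240691499 87.88552496082875
[[  287   192    54    60  1949]
 [    0   195   172   225 23323]
 [  203   297   176   123  8198]]
```

View pics/after.png

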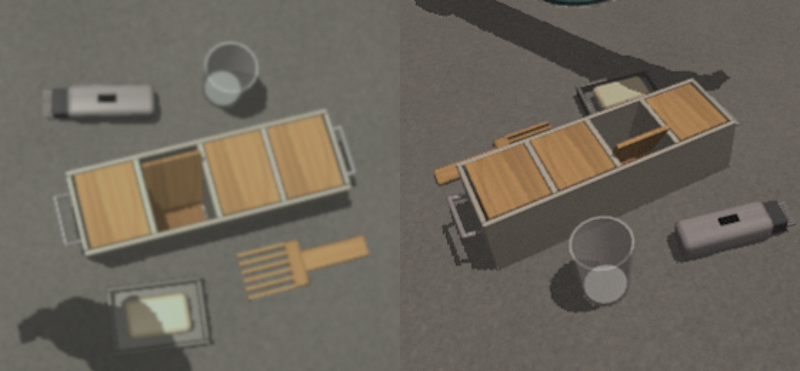

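Flap3 stands open: left view at (178,185), right view at (640,145). The depth slope of about 14.3 mm per 8 mm gives roughly 61°. The other flaps are flush and the bystanders are in place, so I'm handing in.

```bash
python3 -c "
from bench import env
print(env.finish_job())"
```

```text
the job is handed in; nothing more can be done
None
```

Flap3, second from the left, is the one that rocks. I pushed it open to about 61° (1.06 rad), left it standing open, and handed the job in at about 7.7 s of robot time.

- **Finding it:** I pressed flap4 first. It stopped after about 1 mm, with the push reaching about 7 N, so I let go. Flap3 then sank about 5 mm at only about 1.4 N. I did not press flaps 1 and 2, because only one cell is empty.
- **Last checks:** After the arm had moved clear, depth from the top camera gave the 61° slope. The scene camera's coarser readings gave a similar slope, though its heights differed by about 6–10 mm. The other three flaps are flush at about 85 mm.
- **Bystanders:** The clipper, cup, hair pick and soap dish look unmoved. The top-camera image differences lie only at flap3 and over the arm and its shadow. The shadow covers part of the soap dish, so for the dish I relied on the picture.

No checks failed.

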